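Dial open the controlled-drug box

TASK

Dial open the controlled-drug box by its crank and open it: turn the dial clockwise past 28 twice and stop on 28 the third time, then counter-clockwise past 6 once and stop on 6 the second time, then slowly clockwise until the bolt drops and the dial stops dead, which you have to feel for somewhere between 36 and 30. Do not force the dial once it has stopped, nor the lid against its bolt. Then swing the lid up by its bar handle until it stands about upright and stays there by itself, let go, and leave everything else on the bench as it is.

Things in the scene. Friction and masses are not known exactly. Their poses are not given: they have to be found in the camera images.
- drugbox: Light grey steel controlled-drug box fixed to the bench, 200 mm deep (its x), 340 mm wide (its y), 100 mm high; origin at the centre of its underside, front faces its -x, towards the robot. The left of its top (y +33 to +170 mm) is a fixed deck 100 mm above the bench with the lock dial; the right is the lid. More than 25 N of dial or lid against the bolt inside counts as forcing.
- dial_axis (a point): Point on the dial's vertical axis at its upper face; x 0, y +100, z 112 mm in the box's frame. The dial: a black disc 84 mm across, 40 white divisions (longer at every 5th, longest at every 10th), a yellow mark at 0. Numbers rise clockwise round the face seen from above, so the number at the index falls as it turns clockwise. Turning takes 1 to 5 N at the crank.
- index_mark (a point): Red index mark on the fixed steel ring (108 mm across) round the dial, on the ring's front (box -x side). Inside is a wheel pack: 28 and 6 must be set to about 1.5 divisions; after an overshoot start again. Its wheels start anywhere, so two full clockwise turns or more come before 28. Its spring bolt has a fence (bolt_c0) that drops into the wheels and a tongue (bolt_c1) that holds the lid.
- dial (a joint): Turn of the dial, rad, counted over full turns, positive counter-clockwise seen from above; 0 when the 0 mark is at the index and the crank points to the box's +x (away from the robot). Number at the index = (value / 2pi x 40) modulo 40. After the bolt has dropped the dial stops dead in 1 division; where between 36 and 30 differs from lock to lock and cannot be seen.
- crank_grip (a point): Grip point of the crank, a free-turning orange upright post 14 mm across and 30 mm tall standing on the dial 30 mm off its axis, at number 20, across from the 0 mark. The point is on the post's axis, 131.5 mm above the bench; the post's top is at 142.5 mm. As the post turns freely, it can be pinched from above and led round in a circle without turning the gripper.
- lid_handle (a point): Middle of the lid's bar handle: a steel bar 12 mm across, 84 mm long, parallel to the box's y axis and the hinge, on two end posts with 34 mm free space under it. Closed, it is at x -77, y -68.5, z 148 mm in the box's frame: 175 mm in front of the hinge line and 48 mm above it.
- lid_hinge (a point): Middle of the lid's hinge line, which runs along the box's y axis at the lid's far edge: x +98, y -68.5, z 100 mm in the box's frame. The lid is a blue-grey 200 x 200 x 8 mm plate with its underside at the hinge line's height.
- lid (a joint): Opening angle of the lid, rad: 0 closed, it swings up and away from the robot to 1.75. A stiff hinge (about 0.75 N m of friction) holds it wherever it is left; lifting takes 5 to 12 N at the handle. Before the bolt has dropped it lifts by a few mm only.
- vial_amber: Bystander: amber glass vial, 32 mm across, 55 mm tall, origin under its base.
- vial_clear: Bystander: clear glass vial, 28 mm across, 50 mm tall, origin under its base.
- dish: Bystander: shallow steel instrument tray, 150 x 90 x 28 mm, origin under its base.
- tape: Bystander: roll of white tape, 70 mm across, 25 mm high, lying flat, origin under it.
- face_mask: Bystander: black rubber face mask, a cone 96 mm across, 75 mm high, origin under it.
- laryngoscope: Bystander: steel laryngoscope lying down, handle 110 mm, blade 100 mm, 28 mm high.
- syringe: Bystander: syringe lying down, 155 mm long, 25 mm high.

How it is judged (in metres and radians):
On the way, in this order (a step that is already met when the one before it is completed fails the run):
1. the bolt drops and the dial is trapped (y of bolt_c0 in the frame of drugbox above 0.0725 m), for 0.2 s.
2. the lid is swung up (value of joint lid above 1.15 rad), for 0.2 s.
At the end, for the whole second after the job is handed in: The lid stands open by at least 1.15 rad (66 degrees) at rest and is released (value of joint lid above 1.15 rad and velocity of joint lid between -0.05 and 0.05 rad/s); the robot touches nothing.
It fails at once if the dial is forced against the dropped bolt (over 25 N) (contact force between bolt_c0 and anything else above 25 N).
It fails at once if the lid is forced against its bolt (over 25 N) (contact force between bolt_c1 and anything else above 25 N).
It fails at once if a bystander is moved by more than 20 mm (distance of any of vial_amber, vial_clear, dish, tape, face_mask, laryngoscope, syringe from where it was at the start of the episode above 0.02 m).
It also fails if it takes over 64 s, if anything falls off the work surface, if the arm or the gripper's body presses on something with over 40 N, if the wrist force passes 120 N, or if a joint passes its speed limit or range.

ROBOT

A 6-joint arm with a two-finger parallel gripper is mounted at the origin on the work surface. World frame = base frame: x ahead of the robot, y to its left, z up, the work surface at z = 0. Lengths are in m, angles in degrees, forces in N, time in s.
With the tool pointing down it reaches from about 0.4 to 0.825 m from the base axis. Payload 7 kg.
Tool frame: the origin (TCP) lies on the centre line of the jaws, within the pads' length; the fingertips stand 19 mm ahead of it and the grasp point (between the pads) is the TCP (r.tip_extent is the distance from the TCP to the fingertips, in m); z points along the fingers, y is the line along which they close (so a half turn about z gives the same grasp; the last joint's range is limited). The gripper opens to 88 mm and grips with 3 to 60 N. Pads are 19 mm wide; open, the fingers measure 130 mm over their backs; the gripper's body (78 mm by 193 mm) begins 47 mm behind the grasp point.
Start: joints at [88.757, 20.546, 0.682, 0, -70.136, -16.507], TCP at [0.206, 0.643, 0.246] pointing down, gripper open.
Joint ranges: [-176.03, 176.03], [-82.01, 121.73], [-58.28, 71.71], [-173.87, 95.51], [-174.79, -0.11], [-173.66, 173.66]. Speed limits (degrees/s): [136.94, 136.94, 172.46, 180, 180, 180].

INTERFACE

Orientations are given as [roll, pitch, yaw] about the fixed x, y, z axes, in that order (R = Rz(yaw) Ry(pitch) Rx(roll)).
In Python, from plant import r gives the robot as it stands. The module is installed in compiled form; this text tells all that it offers.
- The arm moves only by the tool jog_arm, never from a script. Its argument "deltas" is a list that holds one entry, the list of rows, each a list of 5 numbers: the opening, from -1 (shut) to 1 (fully open), then the shift along the world's x, y, z in cm, then the turn about the world's z in rad. In form: [[[claw, dx, dy, dz, turn], ...]]. A call has 1 to 8 rows; each row shifts and turns the commanded pose from where the row before left it; what a row does not reach is not made up. A row lasts 1/8 s, in which the tool goes at most 62.5 mm and 10.7 degrees, less where a joint would pass 70% of its speed; a pose out of reach is approached as far as the arm can. A call with a gripper value outside its range is refused whole. The fingers move at their own pace and stop on an object; "force" is the grip in N (left out, the last holds). Time passes only in rows, so rows that do not move let the fingers close. It gives the time, the measured TCP pose, the force, the opening and the grip force at its end, in the units of the state.
- r.get_state(): the state, without advancing time (a new reading comes with each control period).
- r.capture(name): name is "scene" or "top" or "wrist"; returns the picture (420x560x3 uint8, blue, green, red); there is no depth.
- r.camera_info(name): a dict with "fx", "fy", "cx", "cy" (pixels), "k1" (the pictures are not rectified: a ray, as slopes to the right and down, at radius r is drawn at 1 + k1 r^2 times it, then the intrinsics apply), "view" (4x4, takes a point from world to camera coordinates). Camera axes: x right, y up, looking along -z (the intrinsics and any distortion apply to the point x, -y, -z); pixel columns grow to the right and rows downward; lengths in m; the calibration is good to about 2 mm. A picture is of the moment at which its call begins: read the wrist's pose just before it. camera_info takes no time and is no camera call; for the wrist camera it gives the pose at the moment of the call.
- r.close_job(): hands the job in; it is judged then, once.
The state is a dict: "time_s": time; "joints": joint angles; "qd": joint speeds; "joint_torque": joint torques, N m; "tcp_pos": TCP position; "eef_rot": TCP orientation; "contact_force": force on the tool from outside, world axes, zero at the start; "moment": the same for the moment, N m; "gripper_width": finger opening in m; "gripper_force": force on a finger pad.
Only numpy, scipy, OpenCV 4.12 (cv2) and the standard library are available. Lean on these libraries where they do the work, as an engineer would, in place of code of your own. Each camera call takes 0.05 s, during which the arm holds its last target. There are 200 camera calls.

## Working session

There is one attempt and no reset: what is moved stays moved. The work goes in short steps, Python scripts to look and compute and a tool call to move; the robot and the scene stay as the last step left them, time stands still between calls to the robot, and variables do not carry over. Pictures are saved under pics/ and viewed, at most 10 in all, crops included, and the job is handed in when it is done.

Besides the shell and the picture viewer there is one more tool, called after "Emit:" in YAML: its name, and indented under it one key for each argument. jog_arm: Moves the arm, as the interface text tells. Its arguments: {"type":"object","properties":{"deltas":{"type":"array"},"force":{"type":"number"}},"required":["deltas"]}

```bash
mkdir -p pics
python3 - <<'E'
from plant import r
import cv2
for n in("scene","top"):
    cv2.imwrite(f"pics/{n}0.png",r.capture(n)); print(n,r.camera_info(n))
print(r.get_state())
E
```

```text
scene {'fx': 394.761381599356, 'fy': 394.761381599356, 'cx': 274.1582694706382, 'cy': 208.5404902892654, 'k1': 0.021550599073685936, 'view': array([[-0.74299921,  0.66928824, -0.00232908,  0.35786588],
       [-0.42325536, -0.46716849,  0.77627862,  0.14084131],
       [ 0.51846608,  0.5777602 ,  0.63038566, -1.24049447],
       [ 0.        ,  0.        ,  0.        ,  1.        ]])}
top {'fx': 493.42997450820206, 'fy': 493.42997450820206, 'cx': 282.09883800624016, 'cy': 197.1438490439094, 'k1': -0.09994330553202624, 'view': array([[ 0.02108995, -0.99951803,  0.02277966, -0.01160669],
       [ 0.99091862,  0.0239241 ,  0.13231749, -0.50013805],
       [-0.1327987 ,  0.01978222,  0.99094559, -1.44512505],
       [ 0.        ,  0.        ,  0.        ,  1.        ]])}
{'time_s': 0.1, 'joints': array([ 8.87562501e+01,  2.05886430e+01,  6.39781965e-01, -1.65360416e-02,
       -7.01332378e+01, -1.65085153e+01]), 'qd': array([ 0.18233383, -0.10827833,  0.12790325,  0.07707238, -0.00557625,
        0.0665371 ]), 'joint_torque': array([-1.46288930e-03, -5.84162557e+01,  2.93752581e+01,  7.01554567e+00,
        1.02061545e-02, -4.42199075e-05]), 'tcp_pos': array([0.20569683, 0.64249236, 0.24471106]), 'eef_rot': array([ 1.79916868e+02, -8.42616682e-03, -1.77578898e+01]), 'contact_force': array([ 0.36535422, -0.39921287, -0.43293578]), 'moment': array([ 0.02514834, -0.02258896, -0.0261612 ]), 'gripper_force': 0.0, 'gripper_width': 0.08757794525088905}
```

View pics/top0.png

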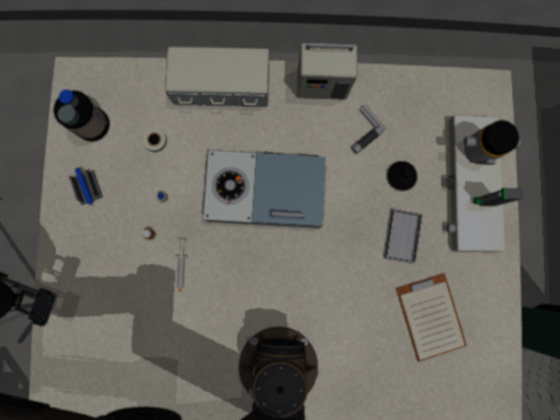

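View pics/scene0.png

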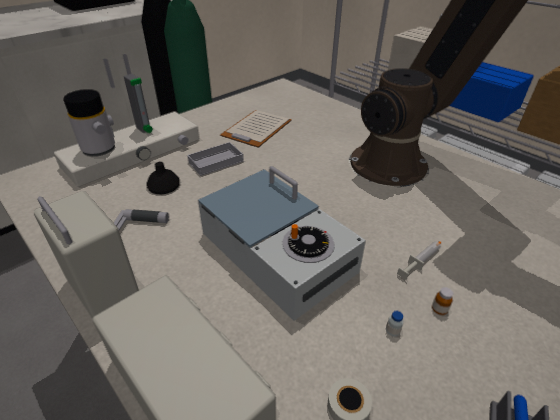

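The top view shows the box near (265,188), with the dial at (231,185), the orange crank at about (238,180) and the lid handle at (288,214). The scene view agrees. Next I'll measure these.

```bash
cat > h.py <<'E'
import numpy as np, cv2
from plant import r
def cam(n):
    i=r.camera_info(n); return i
def ray(i,px):
    K=np.array([[i['fx'],0,i['cx']],[0,i['fy'],i['cy']],[0,0,1.]])
    p=cv2.undistortPoints(np.array(px,float).reshape(-1,1,2),K,np.array([i['k1'],0,0,0.])).reshape(-1,2)
    d=np.c_[p[:,0],-p[:,1],-np.ones(len(p))]
    V=i['view'];R=V[:3,:3]
    return -R.T@V[:3,3], d@R
def plane(i,px,z):
    c,d=ray(i,px); return c+d*((z-c[2])/d[:,2])[:,None]
def mask(im,lo,hi,roi=None):
    m=cv2.inRange(cv2.cvtColor(im,cv2.COLOR_BGR2HSV),lo,hi)
    if roi:
        k=np.zeros_like(m);x0,y0,x1,y1=roi;k[y0:y1,x0:x1]=255;m&=k
    return m
def cent(m):
    n,_,s,c=cv2.connectedComponentsWithStats(m)
    j=1+np.argmax(s[1:,4]); return c[j],s[j,4]
E
python3 - <<'E'
from h import *
im=cv2.imread('pics/top0.png');i=cam('top')
roi=(195,140,335,235)
hsv=cv2.cvtColor(im,cv2.COLOR_BGR2HSV)
print(hsv[180,290],hsv[160,240],hsv[185,231],hsv[180,238],hsv[150,150])
m=mask(im,(90,60,60),(115,255,255),(250,140,335,235)); cs,_=cv2.findContours(m,0,2)
c=max(cs,key=cv2.contourArea);b=cv2.boxPoints(cv2.minAreaRect(c));print(b);print(plane(i,b,.108))
o=cent(mask(im,(5,150,90),(18,255,255),roi));print('orange',o,plane(i,[o[0]],.135))
m=mask(im,(0,0,0),(180,255,50),(205,160,255,212));print('black',cent(m))
cv2.imwrite('pics/topc.png',cv2.resize(im[140:240,195:335],None,fx=5.6,fy=5.6,interpolation=cv2.INTER_CUBIC))
E
```

```text
[101  52 103] [ 70   6 136] [130   7 109] [ 11 201 100] [26 21 95]
[[290. 183.]
 [290. 183.]
 [290. 183.]
 [290. 183.]]
[[ 0.53156106 -0.02051174  0.108     ]
 [ 0.53156106 -0.02051174  0.108     ]
 [ 0.53156106 -0.02051174  0.108     ]
 [ 0.53156106 -0.02051174  0.108     ]]
orange (array([238., 178.]), np.int32(21)) [[0.53773745 0.12634421 0.135     ]]
black (array([228.91037736, 185.78301887]), np.int32(424))
```

View pics/topc.png

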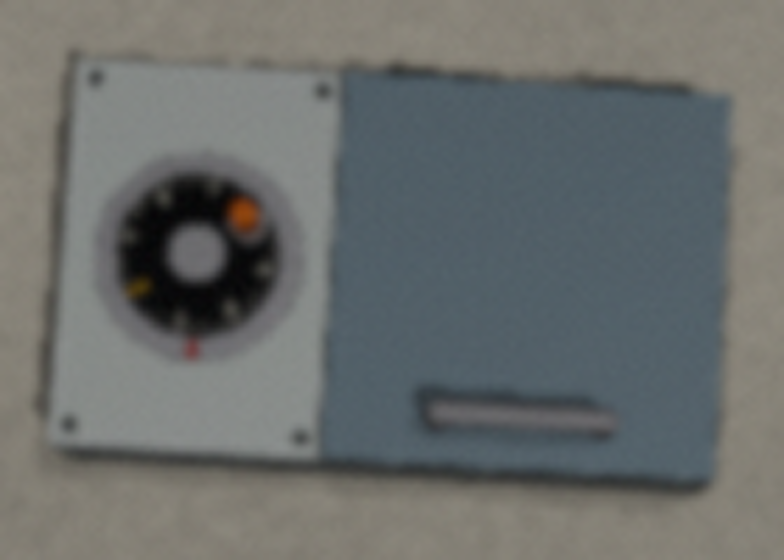

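The crop shows the dial centre at (198,252), red index (192,348), yellow 0 mark (138,288), crank (243,214), and lid handle (520,415).

Run:
```python
from h import *
im=cv2.imread('pics/top0.png');i=cam('top')
m=mask(im,(95,35,60),(110,90,255),(250,140,335,235))
m=cv2.morphologyEx(m,cv2.MORPH_OPEN,np.ones((3,3)));m=cv2.morphologyEx(m,cv2.MORPH_CLOSE,np.ones((5,5)))
c=max(cv2.findContours(m,0,2)[0],key=cv2.contourArea);rc=cv2.minAreaRect(c);b=cv2.boxPoints(rc)
P=plane(i,b,.108);print(P.round(4),[np.linalg.norm(P[k]-P[k-1]).round(4) for k in range(4)])
f=lambda x,y:(np.array([x,y])+.5)/5.6+[195,140]-.5
d,ix,orr,h1,h2,ye=[plane(i,[f(x,y)],z)[0] for x,y,z in((198,252,.112),(192,348,.108),(243,214,.1425),(432,412,.154),(612,424,.154),(138,288,.112))]
print('dial',d,'idx',ix,'crank',orr,'h',h1,h2,'yel',ye)
v=d-ix;print('yaw idx',np.degrees(np.arctan2(v[1],v[0])),np.hypot(*v[:2]))
v=h1-h2;print('yaw bar',np.degrees(np.arctan2(-v[0],v[1])),np.hypot(*v[:2]))
for n,p in(('c',orr),('y',ye)):
    v=p-d;print(n,np.degrees(np.arctan2(v[1],v[0])),np.hypot(*v[:2]))
# deck/dial centre from lid corners
cen=P.mean(0); 
e=[P[k]-P[k-1] for k in range(4)]
for v in e: print(np.degrees(np.arctan2(v[1],v[0])))
print('lid centre',cen)
```

```text
[[ 0.4179  0.084   0.108 ]
 [ 0.6192  0.0781  0.108 ]
 [ 0.6125 -0.1212  0.108 ]
 [ 0.4109 -0.1115  0.108 ]] [np.float64(0.1956), np.float64(0.2013), np.float64(0.1994), np.float64(0.2018)]
dial [0.52214214 0.15022914 0.112     ] idx [0.47349935 0.15188305 0.108     ] crank [0.53700475 0.12587684 0.1425    ] h [0.4392064  0.02955095 0.154     ] [ 0.43536148 -0.05860927  0.154     ] yel [0.50295756 0.17996734 0.112     ]
yaw idx -1.947366693079214 0.04867089708957132
yaw bar -2.4972507562084996 0.08824402214841298
c -58.60359204291344 0.028529490933048605
y 122.82669680163218 0.03538938445565036
87.93285013783664
-1.6777804634194768
-91.9219871853778
177.22120540376716
lid centre [ 0.51510595 -0.01766137  0.108     ]
```

Emit:
jog_arm:
  deltas:
    - [[1,3,-5,1,-0.13],[1,3,-5,1,-0.13],[1,3,-5,1,-0.13],[1,3,-5,1,-0.13],[1,3,-5,1,-0.13],[1,3,-5,1,-0.13],[1,3,-5,0,-0.13],[1,3,-5,0,-0.13]]

```text
time_s: 1.1
tcp_pos: [0.4463, 0.2411, 0.3057]
eef_rot: [-180.0, 0.0, -77.6]
contact_force: [2.1, 0.6, -0.7]
gripper_width: 0.0879
gripper_force: 0.0
```

Emit:
jog_arm:
  deltas:
    - [[1,3,-5,0,-0.13],[1,3,-5,0,-0.13],[1,0,0,0,0],[1,0,0,0,0]]

```text
time_s: 1.6
tcp_pos: [0.5057, 0.1425, 0.3052]
eef_rot: [180.0, -0.0, -92.3]
contact_force: [0.7, 0.7, 0.2]
gripper_width: 0.0875
gripper_force: 0.0
```

Run:
```python
from h import *
s=r.get_state();i=cam('wrist');im=r.capture('wrist');cv2.imwrite('pics/w1.png',im)
import pickle;pickle.dump(i,open('w1.pkl','wb'));print(s['time_s'],s['tcp_pos'],s['eef_rot'],s['joints'],i)
```

```text
1.6 [0.50567048 0.14253217 0.30519648] [ 1.79961630e+02 -1.05639186e-02 -9.22688632e+01] [ 3.71416208e+01  4.35627837e+00 -1.24921694e+01 -1.69217039e-02
 -7.31879053e+01 -3.94055880e+01] {'fx': 358.2802920701033, 'fy': 358.2802920701033, 'cx': 279.5199208132085, 'cy': 206.76047000370588, 'k1': -0.08686700320925476, 'view': array([[-9.99216981e-01,  3.95628800e-02,  4.52029828e-04,
         4.98321145e-01],
       [-3.81723520e-02, -9.60966376e-01, -2.74019150e-01,
         2.06753329e-01],
       [-1.04066013e-02, -2.73821843e-01,  9.61724129e-01,
        -4.03839417e-01],
       [ 0.00000000e+00,  0.00000000e+00,  0.00000000e+00,
         1.00000000e+00]])}
```

View pics/w1.png

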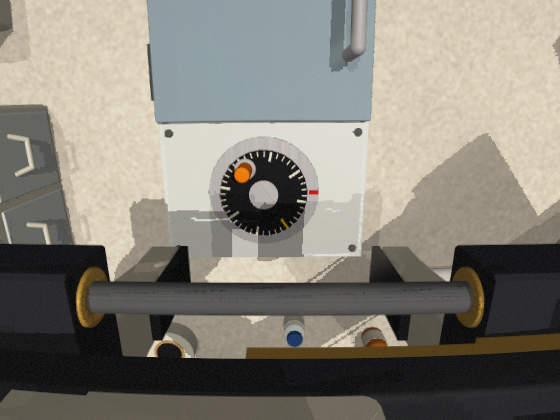

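The wrist view shows the dial disc at (263,193), orange post top (242,174), red index (313,192), yellow 0 (284,224), and the bar's near end at (355,50).

Run:
```python
from h import *
import pickle
im=cv2.imread('pics/w1.png');i=pickle.load(open('w1.pkl','rb'));roi=(200,130,325,250)
hsv=cv2.cvtColor(im,cv2.COLOR_BGR2HSV);print([hsv[y,x].tolist() for x,y in((242,173),(244,181),(312,192),(284,224),(240,210),(300,150),(220,140),(260,60),(169,133))])
g=lambda lo,hi,z,ro=roi:(lambda c:(c,plane(i,[c[0]],z)[0].round(4)))(cent(mask(im,lo,hi,ro)))
red=g((0,150,100),(4,255,255),.1085,(300,180,325,205));red2=g((172,150,100),(180,255,255),.108,(300,180,325,205)) if 0 else None
o=g((8,200,180),(20,255,255),.1425);ye=g((22,150,80),(35,255,255),.112)
m=mask(im,(0,0,0),(180,255,60),roi)
pts=np.vstack([c for c in cv2.findContours(m,0,2)[0] if cv2.contourArea(c)>30])
W=plane(i,cv2.convexHull(pts).reshape(-1,2),.112)[:,:2].astype(np.float32)
(dc,rad)=cv2.minEnclosingCircle(W);el=cv2.fitEllipse(W)
print('red',red,'or',o,'ye',ye,'disc',dc,rad,el)
for q in((169,133),(358,132),(352,248),(160,122),(370,121)):print(q,plane(i,[q],.1)[0].round(4))
d=np.array(el[0])
for n,p in(('red',red),('or',o),('ye',ye)):
    v=p[1][:2]-d;print(n,np.degrees(np.arctan2(v[1],v[0])).round(2),np.hypot(*v).round(4))
```

```text
[[16, 234, 233], [14, 255, 208], [2, 232, 199], [23, 238, 138], [103, 69, 26], [21, 16, 206], [25, 14, 220], [98, 29, 166], [40, 9, 87]]
red ((array([313., 192.]), np.int32(27)), array([0.4724, 0.1506, 0.1085])) or ((array([241.40229885, 174.33908046]), np.int32(174)), array([0.5364, 0.1243, 0.1425])) ye ((array([284.34482759, 223.65517241]), np.int32(29)), array([0.5012, 0.1805, 0.112 ])) disc (0.5202058553695679, 0.14970174431800842) 0.0418751984834671 ((0.5201210975646973, 0.14972573518753052), (0.0825117751955986, 0.0830775648355484), 163.424560546875)
(169, 133) [0.608  0.0891 0.1   ]
(358, 132) [0.4278 0.0956 0.1   ]
(352, 248) [0.4318 0.2141 0.1   ]
(160, 122) [0.6156 0.0783 0.1   ]
(370, 121) [0.4164 0.0856 0.1   ]
red 178.95 0.0477
or -57.37 0.0302
ye 121.58 0.0361
```

Emit:
jog_arm:
  deltas:
    - [[0.2,3.1,-1.8,-2.8,0.004],[0,0,0,-4,0],[0,0,0,-4,0],[0,0,0,-3,0],[0,0,0,-2,0],[0,0,0,-1,0],[-1,0,0,0,0],[-1,0,0,0,0]]
  force: 25

```text
time_s: 2.65
tcp_pos: [0.5372, 0.1255, 0.1385]
eef_rot: [-179.9, 0.0, -91.9]
contact_force: [-0.4, -0.1, 0.5]
gripper_width: 0.0292
gripper_force: 0.0
```

Emit:
jog_arm:
  deltas:
    - [[-1,0,0,0,0],[-1,0,0,0,0]]

```text
time_s: 2.9
tcp_pos: [0.5372, 0.1249, 0.1383]
eef_rot: [-179.9, 0.0, -92.0]
contact_force: [-0.4, 0.4, 2.9]
gripper_width: 0.0132
gripper_force: 25.0
```

```bash
cat > rows.py <<'E'
# rows leading the crank from world angle a to b (deg): CW = decreasing
import numpy as np,sys
C=np.array([.5201,.1498]);R=.030
def rows(x,y,a,b,n):
    p=np.array([x,y])
    for t in np.radians(np.linspace(a,b,n+1)[1:]):
        q=C+R*np.array([np.cos(t),np.sin(t)]);d=np.round((q-p)*100,2);p=p+d/100
        print([-1,*d.tolist(),0,0])
    print(p)
if __name__=='__main__': rows(*map(float,sys.argv[1:5]),int(sys.argv[5]))
E
python3 -c "
from h import *
s=r.get_state();print(s)
i=cam('wrist');cv2.imwrite('pics/w2.png',r.capture('wrist'))"
python3 -c "
from rows import *
rows(.5367,.1245,-57.4,-57.4-360,12)"
```

```text
{'time_s': 2.9, 'joints': array([ 3.34512504e+01,  1.44588440e+01, -2.33299580e+01,  1.49065025e-02,
       -5.21394716e+01, -3.54644236e+01]), 'qd': array([ 0.09058429,  0.04110389, -0.00666156, -0.16410822,  0.01578443,
       -0.01970524]), 'joint_torque': array([-7.79236620e-02, -4.40631366e+01,  2.39123046e+01,  5.65590173e+00,
        2.33285653e-03,  4.37199278e-04]), 'tcp_pos': array([0.53717908, 0.12492764, 0.13827228]), 'eef_rot': array([-1.79934746e+02,  3.20202394e-02, -9.20040136e+01]), 'contact_force': array([-0.43669844,  0.37147324,  2.9365039 ]), 'moment': array([ 0.22230202, -0.00381743, -0.0480165 ]), 'gripper_force': 25.000833570957184, 'gripper_width': 0.013218878216316546}
[-1, -1.52, -0.47, 0, 0]
[-1, -1.52, 0.34, 0, 0]
[-1, -1.15, 1.04, 0, 0]
[-1, -0.47, 1.48, 0, 0]
[-1, 0.34, 1.52, 0, 0]
[-1, 1.04, 1.15, 0, 0]
[-1, 1.48, 0.47, 0, 0]
[-1, 1.52, -0.34, 0, 0]
[-1, 1.15, -1.04, 0, 0]
[-1, 0.47, -1.48, 0, 0]
[-1, -0.34, -1.52, 0, 0]
[-1, -1.04, -1.15, 0, 0]
[0.5363 0.1245]
```

View pics/w2.png

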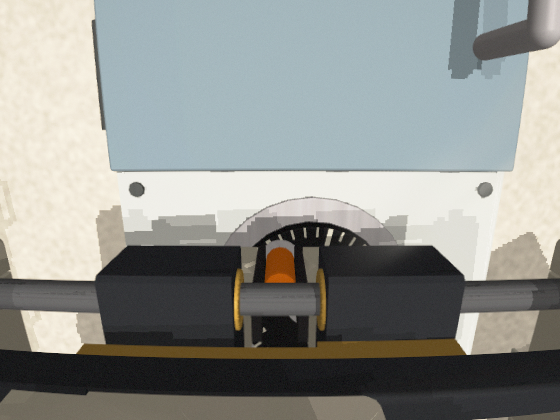

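Emit:
jog_arm:
  deltas:
    - [[-1,-1.52,-0.47,0,0],[-1,-1.52,0.34,0,0],[-1,-1.15,1.04,0,0],[-1,-0.47,1.48,0,0],[-1,0,0,0,0],[-1,0,0,0,0]]

```text
time_s: 3.7
tcp_pos: [0.4913, 0.1505, 0.1383]
eef_rot: [-179.8, 0.1, -91.9]
contact_force: [6.6, 0.8, -0.6]
gripper_width: 0.0138
gripper_force: 25.0
```

Emit:
jog_arm:
  deltas:
    - [[-1,0.34,1.52,0,0],[-1,1.04,1.15,0,0],[-1,1.48,0.47,0,0],[-1,1.52,-0.34,0,0],[-1,1.15,-1.04,0,0],[-1,0.47,-1.48,0,0],[-1,-0.34,-1.52,0,0],[-1,-1.04,-1.15,0,0]]

```text
time_s: 4.7
tcp_pos: [0.538, 0.1253, 0.1382]
eef_rot: [-179.8, 0.0, -92.0]
contact_force: [1.3, 4.7, 5.7]
gripper_width: 0.013
gripper_force: 25.0
```

```bash
python3 -c "
from h import *
s=r.get_state();print(s['tcp_pos'],s['contact_force'],s['moment'],s['gripper_width'])"
```

```text
[0.53800384 0.1253237  0.13823092] [1.3221706  4.72560104 5.65959615] [ 1.98556542 -0.36613968 -0.03255232] 0.01303045173568232
```

```bash
sed -i 's/.5201,.1498/.5212,.1502/' rows.py; python3 rows.py .5363 .1245 -57.4 -470 15
```

```text
[-1, -1.24, -0.42, 0, 0]
[-1, -1.41, 0.22, 0, 0]
[-1, -1.16, 0.84, 0, 0]
[-1, -0.63, 1.28, 0, 0]
[-1, 0.03, 1.42, 0, 0]
[-1, 0.69, 1.25, 0, 0]
[-1, 1.18, 0.8, 0, 0]
[-1, 1.42, 0.15, 0, 0]
[-1, 1.33, -0.51, 0, 0]
[-1, 0.94, -1.07, 0, 0]
[-1, 0.34, -1.39, 0, 0]
[-1, -0.34, -1.38, 0, 0]
[-1, -0.94, -1.08, 0, 0]
[-1, -1.33, -0.51, 0, 0]
[-1, -1.42, 0.15, 0, 0]
[0.5109 0.122 ]
```

Emit:
jog_arm:
  deltas:
    - [[-1,-1.24,-0.42,0,0],[-1,-1.41,0.22,0,0],[-1,-1.16,0.84,0,0],[-1,-0.63,1.28,0,0],[-1,0.03,1.42,0,0],[-1,0.69,1.25,0,0],[-1,1.18,0.8,0,0],[-1,1.42,0.15,0,0]]

```text
time_s: 5.7
tcp_pos: [0.5242, 0.1808, 0.138]
eef_rot: [179.9, -0.1, -91.9]
contact_force: [-4.4, -6.3, 13.2]
gripper_width: 0.0131
gripper_force: 25.0
```

Emit:
jog_arm:
  deltas:
    - [[-1,1.33,-0.51,0,0],[-1,0.94,-1.07,0,0],[-1,0.34,-1.39,0,0],[-1,-0.34,-1.38,0,0],[-1,-0.94,-1.08,0,0],[-1,-1.33,-0.51,0,0],[-1,0,0,0,0],[-1,0,0,0,0]]

```text
time_s: 6.7
tcp_pos: [0.5243, 0.1208, 0.1381]
eef_rot: [179.9, -0.1, -92.0]
contact_force: [-1.9, -4.0, 10.3]
gripper_width: 0.0131
gripper_force: 25.0
```

```bash
cat > st.py <<'E'
from h import *
from rows import C
s=r.get_state();v=s['tcp_pos'][:2]-C
a=np.degrees(np.arctan2(v[1],v[0]));print(s['time_s'],s['tcp_pos'].round(4),s['contact_force'].round(1),'ang',a.round(1),'R',np.hypot(*v).round(4),'num',((a+2)/9)%40)
E
python3 st.py; python3 -c "
from h import *
import pickle
pickle.dump(cam('wrist'),open('w3.pkl','wb'))
cv2.imwrite('pics/w3.png',r.capture('wrist'))"
```

```text
6.7 [0.5243 0.1208 0.1381] [-1.9 -4.  10.3] ang -83.9 R 0.0296 num 30.9010032436852
```

View pics/w3.png

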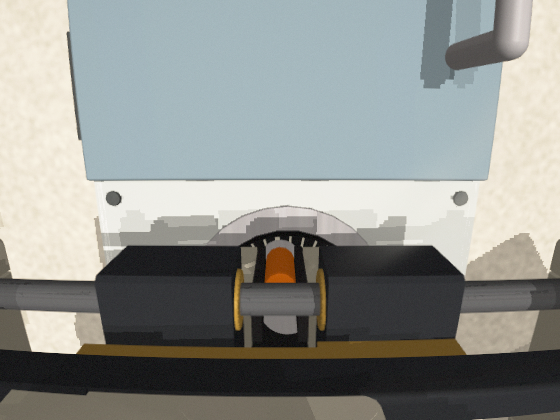

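Emit:
jog_arm:
  deltas:
    - [[-1,-0.76,-0.01,0,0],[-1,-0.66,0.16,0,0],[-1,0,0,0,0],[-1,0,0,0,0]]

```text
time_s: 7.25
tcp_pos: [0.5103, 0.1228, 0.1381]
eef_rot: [180.0, -0.0, -92.0]
contact_force: [-1.9, -2.3, 10.3]
gripper_width: 0.0133
gripper_force: 25.0
```

```bash
python3 st.py; python3 rows.py .5109 .122 -110 52 6;  python3 rows.py .5109 .122 -110 412 18
```

```text
7.25 [0.5103 0.1228 0.1381] [-1.9 -2.3 10.3] ang -111.6 R 0.0295 num 27.820152670264704
[-1, 1.4, -0.16, 0, 0]
[-1, 1.31, 0.49, 0, 0]
[-1, 0.94, 1.04, 0, 0]
[-1, 0.38, 1.35, 0, 0]
[-1, -0.28, 1.37, 0, 0]
[-1, -0.87, 1.09, 0, 0]
[0.5397 0.1738]
[-1, 1.5, -0.14, 0, 0]
[-1, 1.38, 0.6, 0, 0]
[-1, 0.91, 1.19, 0, 0]
[-1, 0.22, 1.48, 0, 0]
[-1, -0.52, 1.41, 0, 0]
[-1, -1.14, 0.98, 0, 0]
[-1, -1.48, 0.3, 0, 0]
[-1, -1.43, -0.46, 0, 0]
[-1, -1.03, -1.09, 0, 0]
[-1, -0.38, -1.45, 0, 0]
[-1, 0.38, -1.45, 0, 0]
[-1, 1.03, -1.09, 0, 0]
[-1, 1.43, -0.46, 0, 0]
[-1, 1.48, 0.3, 0, 0]
[-1, 1.14, 0.98, 0, 0]
[-1, 0.52, 1.41, 0, 0]
[-1, -0.22, 1.48, 0, 0]
[-1, -0.91, 1.19, 0, 0]
[0.5397 0.1738]
```

Emit:
jog_arm:
  deltas:
    - [[-1,1.5,-0.14,0,0],[-1,1.38,0.6,0,0],[-1,0.91,1.19,0,0],[-1,0.22,1.48,0,0],[-1,-0.52,1.41,0,0],[-1,-1.14,0.98,0,0],[-1,-1.48,0.3,0,0],[-1,-1.43,-0.46,0,0]]

```text
time_s: 8.25
tcp_pos: [0.505, 0.1763, 0.1381]
eef_rot: [-180.0, -0.1, -91.9]
contact_force: [9.9, -12.9, 5.1]
gripper_width: 0.0134
gripper_force: 25.0
```

Emit:
jog_arm:
  deltas:
    - [[-1,-1.03,-1.09,0,0],[-1,-0.38,-1.45,0,0],[-1,0.38,-1.45,0,0],[-1,1.03,-1.09,0,0],[-1,1.43,-0.46,0,0],[-1,1.48,0.3,0,0],[-1,1.14,0.98,0,0],[-1,0.52,1.41,0,0]]

```text
time_s: 9.25
tcp_pos: [0.5515, 0.1473, 0.138]
eef_rot: [180.0, -0.1, -92.0]
contact_force: [-3.9, -1.9, 13.3]
gripper_width: 0.0132
gripper_force: 25.0
```

Emit:
jog_arm:
  deltas:
    - [[-1,-0.05,0.78,0,0],[-1,-0.17,0.7,0,0],[-1,0,0,0,0],[-1,0,0,0,0]]

```text
time_s: 9.75
tcp_pos: [0.5487, 0.1634, 0.1381]
eef_rot: [-180.0, 0.0, -92.0]
contact_force: [-0.8, 1.7, 8.5]
gripper_width: 0.013
gripper_force: 25.0
```

```bash
python3 st.py
```

```text
9.75 [0.5487 0.1634 0.1381] [-0.8  1.7  8.5] ang 25.5 R 0.0305 num 3.058814335776225
```

Emit:
jog_arm:
  deltas:
    - [[-1,-0.43,0.72,0,0],[-1,-0.48,0.47,0,0],[-1,0,0,0,0],[-1,0,0,0,0]]

```text
time_s: 10.25
tcp_pos: [0.5392, 0.1749, 0.1381]
eef_rot: [180.0, -0.0, -92.0]
contact_force: [-1.9, 1.0, 10.1]
gripper_width: 0.0131
gripper_force: 25.0
```

```bash
python3 st.py;python3 rows.py .5397 .1738 52 -20 4; python3 rows.py .5494 .1399 -20 -38 2;  python3 rows.py .5448 .1317 -38 -92 9
```

```text
10.25 [0.5392 0.1749 0.1381] [-1.9  1.  10.1] ang 53.9 R 0.0306 num 6.209830511329743
[-1, 0.64, -0.68, 0, 0]
[-1, 0.39, -0.85, 0, 0]
[-1, 0.12, -0.93, 0, 0]
[-1, -0.18, -0.93, 0, 0]
[0.5494 0.1399]
[-1, -0.2, -0.42, 0, 0]
[-1, -0.26, -0.4, 0, 0]
[0.5448 0.1317]
[-1, -0.2, -0.23, 0, 0]
[-1, -0.23, -0.22, 0, 0]
[-1, -0.25, -0.19, 0, 0]
[-1, -0.27, -0.16, 0, 0]
[-1, -0.29, -0.13, 0, 0]
[-1, -0.29, -0.1, 0, 0]
[-1, -0.31, -0.07, 0, 0]
[-1, -0.31, -0.04, 0, 0]
[-1, -0.31, -0.01, 0, 0]
[0.5202 0.1202]
```

Emit:
jog_arm:
  deltas:
    - [[-1,0.64,-0.68,0,0],[-1,0.39,-0.85,0,0],[-1,0.12,-0.93,0,0],[-1,-0.18,-0.93,0,0],[-1,-0.2,-0.42,0,0],[-1,0,0,0,0]]

```text
time_s: 11.0
tcp_pos: [0.5478, 0.1363, 0.1382]
eef_rot: [-180.0, -0.0, -92.0]
contact_force: [3.7, -2.8, 7.7]
gripper_width: 0.0132
gripper_force: 25.0
```

Emit:
jog_arm:
  deltas:
    - [[-1,-0.13,-0.2,0,0],[-1,-0.13,-0.2,0,0],[-1,0,0,0,0]]

```text
time_s: 11.38
tcp_pos: [0.5454, 0.1326, 0.1382]
eef_rot: [-179.9, -0.0, -92.0]
contact_force: [3.5, -2.0, 6.9]
gripper_width: 0.0132
gripper_force: 25.0
```

```bash
python3 st.py
```

```text
11.375 [0.5454 0.1326 0.1382] [ 3.5 -2.   6.9] ang -36.1 R 0.03 num 36.21367378938921
```

Emit:
jog_arm:
  deltas:
    - [[-1,-0.2,-0.23,0,0],[-1,0,0,0,0]]

```text
time_s: 11.62
tcp_pos: [0.5433, 0.1301, 0.1382]
eef_rot: [-179.9, -0.0, -92.0]
contact_force: [3.0, -3.4, 7.3]
gripper_width: 0.0132
gripper_force: 25.0
```

Emit:
jog_arm:
  deltas:
    - [[-1,-0.12,-0.11,0,0],[-1,-0.11,-0.11,0,0],[-1,0,0,0,0]]

```text
time_s: 12.0
tcp_pos: [0.5412, 0.128, 0.1382]
eef_rot: [-179.9, -0.0, -92.0]
contact_force: [4.2, -2.1, 7.6]
gripper_width: 0.013
gripper_force: 25.0
```

Emit:
jog_arm:
  deltas:
    - [[-1,-0.13,-0.1,0,0],[-1,-0.12,-0.09,0,0],[-1,0,0,0,0]]

```text
time_s: 12.38
tcp_pos: [0.5386, 0.126, 0.1382]
eef_rot: [-179.9, -0.0, -92.0]
contact_force: [3.7, -2.8, 7.7]
gripper_width: 0.013
gripper_force: 25.0
```

Emit:
jog_arm:
  deltas:
    - [[-1,-0.14,-0.08,0,0],[-1,-0.13,-0.08,0,0],[-1,0,0,0,0]]

```text
time_s: 12.75
tcp_pos: [0.5353, 0.1241, 0.1381]
eef_rot: [180.0, -0.1, -92.0]
contact_force: [1.5, -3.4, 9.5]
gripper_width: 0.0131
gripper_force: 25.0
```

Emit:
jog_arm:
  deltas:
    - [[-1,-0.14,-0.07,0,0],[-1,0,0,0,0]]

```text
time_s: 13.0
tcp_pos: [0.5338, 0.1233, 0.1381]
eef_rot: [180.0, -0.1, -92.0]
contact_force: [1.6, -3.8, 10.2]
gripper_width: 0.0132
gripper_force: 25.0
```

Emit:
jog_arm:
  deltas:
    - [[-1,-0.14,-0.07,0,0],[-1,0,0,0,0]]

```text
time_s: 13.25
tcp_pos: [0.5326, 0.1228, 0.1382]
eef_rot: [-180.0, -0.0, -92.0]
contact_force: [2.3, -1.7, 9.2]
gripper_width: 0.0132
gripper_force: 25.0
```

Emit:
jog_arm:
  deltas:
    - [[-1,-0.14,-0.06,0,0],[-1,0,0,0,0]]

```text
time_s: 13.5
tcp_pos: [0.5312, 0.1222, 0.1381]
eef_rot: [-180.0, -0.0, -92.0]
contact_force: [1.7, -2.4, 9.7]
gripper_width: 0.0133
gripper_force: 25.0
```

Emit:
jog_arm:
  deltas:
    - [[-1,-0.14,-0.05,0,0],[-1,0,0,0,0]]

```text
time_s: 13.75
tcp_pos: [0.5298, 0.1218, 0.1381]
eef_rot: [-180.0, -0.0, -92.0]
contact_force: [1.0, -2.3, 8.9]
gripper_width: 0.0134
gripper_force: 25.0
```

Emit:
jog_arm:
  deltas:
    - [[-1,-0.15,-0.04,0,0],[-1,0,0,0,0]]

```text
time_s: 14.0
tcp_pos: [0.5282, 0.1214, 0.1381]
eef_rot: [180.0, -0.0, -92.0]
contact_force: [1.4, -2.0, 9.3]
gripper_width: 0.0132
gripper_force: 25.0
```

Emit:
jog_arm:
  deltas:
    - [[-1,-0.15,-0.03,0,0],[-1,0,0,0,0]]

```text
time_s: 14.25
tcp_pos: [0.5267, 0.1211, 0.1381]
eef_rot: [180.0, -0.0, -92.0]
contact_force: [-0.1, -2.3, 9.1]
gripper_width: 0.013
gripper_force: 25.0
```

Emit:
jog_arm:
  deltas:
    - [[-1,-0.15,-0.02,0,0],[-1,0,0,0,0]]

```text
time_s: 14.5
tcp_pos: [0.5258, 0.121, 0.1382]
eef_rot: [-179.9, -0.0, -92.0]
contact_force: [3.0, -3.3, 7.8]
gripper_width: 0.0133
gripper_force: 25.0
```

Emit:
jog_arm:
  deltas:
    - [[-1,-0.15,-0.01,0,0],[-1,0,0,0,0]]

```text
time_s: 14.75
tcp_pos: [0.5251, 0.1209, 0.1383]
eef_rot: [-179.9, -0.0, -92.0]
contact_force: [6.7, -4.0, 4.9]
gripper_width: 0.0131
gripper_force: 25.0
```

Emit:
jog_arm:
  deltas:
    - [[-1,-0.06,0,0,0],[-1,0,0,0,0]]

```text
time_s: 15.0
tcp_pos: [0.5249, 0.121, 0.1383]
eef_rot: [-179.8, -0.0, -91.9]
contact_force: [9.6, -5.2, 3.2]
gripper_width: 0.0134
gripper_force: 25.0
```

```bash
python3 st.py
```

```text
15.0 [0.5249 0.121  0.1383] [ 9.6 -5.2  3.2] ang -82.8 R 0.0295 num 31.02161880768398
```

The dial stopped dead at about 31 with force rising, so the bolt has dropped. I'll ease off, release and move to the handle.

Emit:
jog_arm:
  deltas:
    - [[-1,0.18,0.03,0,0],[0,0,0,0,0],[0,0,0,0,0],[0,0,0,3,0],[0,0,0,4,0],[0,-2.9,-4.5,0,0],[0,-2.9,-4.5,0,0],[0,-2.9,-4.6,0,0]]

```text
time_s: 16.0
tcp_pos: [0.436, -0.0161, 0.2069]
eef_rot: [179.9, -0.0, -92.0]
contact_force: [0.0, -0.1, -0.3]
gripper_width: 0.0439
gripper_force: 0.0
```

Emit:
jog_arm:
  deltas:
    - [[0,0,0,0,0],[0,0,0,0,0]]

```text
time_s: 16.25
tcp_pos: [0.4378, -0.015, 0.2075]
eef_rot: [180.0, 0.0, -92.0]
contact_force: [0.8, 1.0, -0.1]
gripper_width: 0.0435
gripper_force: 0.0
```

Run:
```python
from h import *
s=r.get_state();i=cam('wrist');im=r.capture('wrist');cv2.imwrite('pics/w4.png',im);cv2.imwrite('pics/t4.png',r.capture('top'))
print(s['tcp_pos'],s['contact_force'],s['gripper_width'])
import pickle;pickle.dump(i,open('w4.pkl','wb'))
```

```text
[ 0.43781098 -0.01502188  0.20747299] [ 0.81120816  1.017335   -0.08509314] 0.04351240010732364
```

View pics/w4.png

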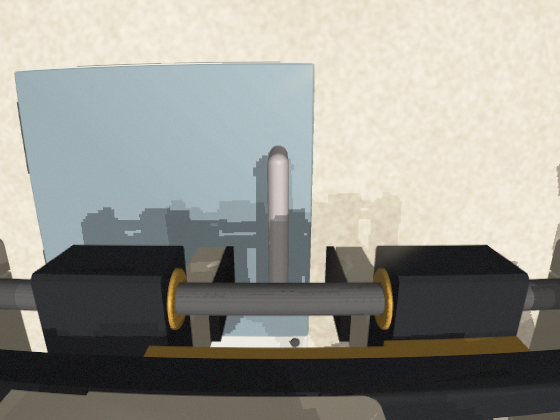

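The picture shows the bar centred between the jaws (about column 279). I'll lower onto it and grip.

Emit:
jog_arm:
  deltas:
    - [[0,0,0,-2.5,0],[0,0,0,-2.5,0],[0,0,0,-1,0],[-1,0,0,0,0],[-1,0,0,0,0],[-1,0,0,0,0],[-1,0,0,0,0]]
  force: 35

```text
time_s: 17.23
tcp_pos: [0.4388, -0.015, 0.1482]
eef_rot: [-179.9, 0.0, -92.0]
contact_force: [0.0, -0.9, -1.4]
gripper_width: 0.0109
gripper_force: 35.0
```

Run:
```python
import numpy as np
from h import r
s=r.get_state();print(s['time_s'],s['tcp_pos'],s['contact_force'],s['gripper_width'])
R=np.hypot(.175,.048);p0=np.arctan2(.048,-.175)
f=lambda t:np.array([R*np.cos(p0-t)*np.cos(np.radians(2)),-R*np.cos(p0-t)*np.sin(np.radians(2)),R*np.sin(p0-t)])*100
p=f(0)
for t in np.radians([1,2,4,7,11,15,20,25,30,35,40,45,50,55,60,65,69,72,74,76,78]):
    d=np.round(f(t)-p,1);p=p+d;print(round(np.degrees(t)),[-1,*d.tolist(),0],p.round(2))
```

```text
17.225 [ 0.43881428 -0.01501271  0.14822594] [ 0.00360161 -0.9040757  -1.41349854] 0.010860031507202179
1 [-1, 0.1, -0.0, 0.3, 0] [-17.39   0.61   5.1 ]
2 [-1, 0.1, -0.0, 0.3, 0] [-17.29   0.61   5.4 ]
4 [-1, 0.2, -0.0, 0.6, 0] [-17.09   0.61   6.  ]
7 [-1, 0.3, -0.0, 0.9, 0] [-16.79   0.61   6.9 ]
11 [-1, 0.5, -0.0, 1.2, 0] [-16.29   0.61   8.1 ]
15 [-1, 0.6, -0.1, 1.1, 0] [-15.69   0.51   9.2 ]
20 [-1, 0.9, 0.0, 1.3, 0] [-14.79   0.51  10.5 ]
25 [-1, 1.0, -0.0, 1.2, 0] [-13.79   0.51  11.7 ]
30 [-1, 1.0, -0.1, 1.2, 0] [-12.79   0.41  12.9 ]
35 [-1, 1.2, -0.0, 1.1, 0] [-11.59   0.41  14.  ]
40 [-1, 1.3, -0.1, 0.9, 0] [-10.29   0.31  14.9 ]
45 [-1, 1.3, 0.0, 0.9, 0] [-8.99  0.31 15.8 ]
50 [-1, 1.4, -0.0, 0.7, 0] [-7.59  0.31 16.5 ]
55 [-1, 1.5, -0.1, 0.6, 0] [-6.09  0.21 17.1 ]
60 [-1, 1.5, -0.1, 0.5, 0] [-4.59  0.11 17.6 ]
65 [-1, 1.5, -0.0, 0.3, 0] [-3.09  0.11 17.9 ]
69 [-1, 1.3, -0.0, 0.2, 0] [-1.79  0.11 18.1 ]
72 [-1, 0.9, -0.1, 0.0, 0] [-8.90e-01  1.00e-02  1.81e+01]
74 [-1, 0.7, -0.0, 0.0, 0] [-1.90e-01  1.00e-02  1.81e+01]
76 [-1, 0.6, -0.0, 0.0, 0] [4.10e-01 1.00e-02 1.81e+01]
78 [-1, 0.6, -0.0, 0.0, 0] [1.01e+00 1.00e-02 1.81e+01]
```

Emit:
jog_arm:
  deltas:
    - [[-1,0.1,0,0.3,0],[-1,0.1,0,0.3,0],[-1,0,0,0,0]]

```text
time_s: 17.6
tcp_pos: [0.4403, -0.0151, 0.1535]
eef_rot: [-180.0, 0.0, -92.0]
contact_force: [4.3, -0.0, -6.4]
gripper_width: 0.0105
gripper_force: 35.0
```

Emit:
jog_arm:
  deltas:
    - [[-1,0.1,0,0.3,0],[-1,0.1,0,0.3,0],[-1,0,0,0,0]]

```text
time_s: 17.98
tcp_pos: [0.4422, -0.0151, 0.1594]
eef_rot: [-180.0, 0.0, -92.0]
contact_force: [5.1, -1.0, -7.8]
gripper_width: 0.0109
gripper_force: 35.0
```

Emit:
jog_arm:
  deltas:
    - [[-1,0.3,0,0.9,0],[-1,0.5,0,1.2,0],[-1,0.6,-0.1,1.1,0],[-1,0.9,0,1.3,0],[-1,1.0,0,1.2,0],[-1,1.0,-0.1,1.2,0],[-1,0,0,0,0]]

```text
time_s: 18.85
tcp_pos: [0.484, -0.0168, 0.2296]
eef_rot: [179.8, 0.0, -92.0]
contact_force: [-8.1, 8.3, 7.1]
gripper_width: 0.011
gripper_force: 35.0
```

Emit:
jog_arm:
  deltas:
    - [[-1,1.2,0,1.1,0],[-1,1.3,-0.1,0.9,0],[-1,1.3,0,0.9,0],[-1,1.4,0,0.7,0],[-1,1.5,-0.1,0.6,0],[-1,0,0,0,0]]

```text
time_s: 19.6
tcp_pos: [0.5525, -0.0195, 0.274]
eef_rot: [-179.9, -0.0, -92.0]
contact_force: [-7.6, 3.4, 14.2]
gripper_width: 0.0109
gripper_force: 35.0
```

Emit:
jog_arm:
  deltas:
    - [[-1,1.5,-0.1,0.3,0],[-1,1.5,0,0.2,0],[-1,1.3,0,0.2,0],[-1,0.9,-0.1,0,0],[-1,0.7,0,0,0],[-1,0.6,0,0,0],[-1,0.6,0,0,0],[-1,0,0,0,0]]

```text
time_s: 20.6
tcp_pos: [0.6246, -0.0219, 0.282]
eef_rot: [-179.7, -0.1, -92.0]
contact_force: [-2.3, 0.7, 13.6]
gripper_width: 0.0111
gripper_force: 35.0
```

Run:
```python
from h import *
cv2.imwrite('pics/s5.png',r.capture('scene'));s=r.get_state();print(s['tcp_pos'],s['contact_force'])
```

```text
[ 0.62462656 -0.02187418  0.28199621] [-1.86984792  0.4819315  12.82538494]
```

View pics/s5.png

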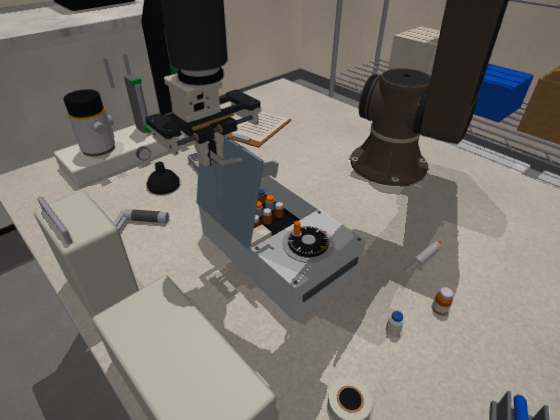

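The lid stands about 78° open. I'll open the jaws slightly, since there's limited space behind the bar, and rise straight up.

Emit:
jog_arm:
  deltas:
    - [[-1,0,0,0.2,0],[-0.45,0,0,0,0],[-0.45,0,0,0,0],[-0.45,0,0,0,0]]

```text
time_s: 21.15
tcp_pos: [0.6227, -0.0212, 0.2792]
eef_rot: [179.9, -0.0, -92.0]
contact_force: [-0.4, 0.1, -1.2]
gripper_width: 0.0239
gripper_force: 0.0
```

Emit:
jog_arm:
  deltas:
    - [[-0.45,0,0,1,0],[-0.45,0,0,2,0],[-0.45,0,0,3,0],[-0.45,0,0,3,0],[-0.45,0,0,3,0],[-0.45,0,0,0,0],[-0.45,0,0,0,0]]

```text
time_s: 22.02
tcp_pos: [0.6228, -0.021, 0.3994]
eef_rot: [180.0, 0.0, -92.0]
contact_force: [0.8, 0.1, 0.1]
gripper_width: 0.024
gripper_force: 0.0
```

Run:
```python
from h import *
cv2.imwrite('pics/s6.png',r.capture('scene'));s=r.get_state();print(s['time_s'],s['tcp_pos'],s['contact_force'],s['gripper_width'])
```

```text
22.075 [ 0.62263086 -0.02111132  0.39887612] [ 0.00932724  0.82249273 -0.43457468] 0.023800978362284772
```

View pics/s6.png

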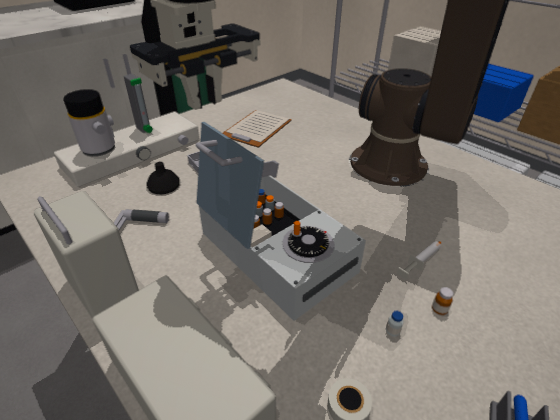

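The lid stands open by itself, with its top edge near (225,140), the gripper is clear above it, and nothing else has moved.

```bash
python3 -c "
from plant import r
print(r.close_job())"
```

```text
the job is handed in; nothing more can be done
None
```

The box is dialled open (the dial stopped dead at about 31), the lid stands by itself at about 78° with the gripper clear, no bystander moved that I could see, and I handed the job in at about 22 s; no verdict came back.

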